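Close the wick canister with the sprung dust cap from its slide-lid box

TASK

Take the lid off the wooden cap box (lift it over the end lip, then slide it out of its grooves) and lay it flat on the bench, handle up. Then pinch the two orange tabs of the blue dust cap together, lift the cap out, fit it fully home and level in the mouth of the steel wick canister, and let the tabs spring out under the rim. Leave the candle tray, the brush and the pigment jar where they are.

Things in the scene. Friction and masses are not known exactly. Their poses are not given: they have to be found in the camera images.
- cap_box: Wooden box fixed to the bench, 188 x 188 mm, 86 mm high, origin at the centre of its underside, z up. Inside 160 x 160 mm, floor 6 mm thick. Its lid leaves towards -y; grooves on the two x sides carry it, groove floor 64 mm above the bench, grooves 16 mm high. Strips cover the grooves from above only from y = -10 to +94 mm. The +y end is closed up to 86 mm.
- lip (a point): Middle of the top of the end lip at the box's -y end (lip y = -94 to -84 mm), 71 mm above the bench: it stands 7 mm above the groove floor. The lid must be raised 7 to 11 mm, level, before it can slide to -y; the strips trap it from above until it has slid about 95 mm, then it can be lifted clear.
- lid: Loose light-wood sliding lid, 172 mm (x) x 164 mm (y), 5 mm thick, about 100 g, lying in the grooves of the box at the start, aligned with it. Origin at the centre of its underside, z up; it slides to its -y.
- lid_handle (a point): Grip point on the lid's black bar handle: bar 70 mm long along the lid's x, 14 mm thick in y, rising from 5 to 35 mm above the lid's underside; this point is on the bar's mid-plane, 50 mm to the -y side of the lid's centre, 26 mm above its underside. Pinch it across y from above.
- cap: Loose blue dust cap, about 95 g, lying upright in the box at the start. Origin at the centre of its underside, z up. Round plug 81.6 mm across and 20 mm tall (its foot tapers to 74 mm), above it a flange 100 mm across and 4 mm thick. Two orange sprung tabs stand on it at its +y and -y sides. It fits at any yaw.
- cap_grip (a point): Grip point on the cap's axis midway between the orange tabs, 45 mm above the cap's underside, 21 mm above the flange's top. Each tab is 30 mm wide (x), 8 mm thick, from 24 to 52 mm above the underside; outer faces 54 mm apart when free, 38 mm fully pinched. Close the fingers from above along the cap's y axis.
- cap_flange (a point): Centre of the flange's underside, 20 mm above the cap's origin; it lies on the canister's rim when the cap is fully home.
- tab_a (a joint): Inward travel of the tab at the cap's +y side, m: 0 = sprung out, 0.008 = fully pinched (stop). Spring 2.4 N when out, 8.8 N fully pinched. It carries a flat claw, 20 mm wide, 3 to 9 mm above the cap's underside, that reaches 47 mm from the axis when out (too wide for the mouth) and 39 mm when pinched.
- tab_b (a joint): The same for the tab at the cap's -y side.
- canister: Steel canister for wicks, fixed to the bench, 110 mm across with a blue band, 120 mm high, origin at the centre of its underside. Short wicks stand inside, well below the cap. The mouth is a round hole of 86 mm through an inward lip 8 mm thick; below the lip it widens to 101 mm.
- mouth (a point): Centre of the canister's mouth, level with the top of its rim, 120 mm above the bench; z up.
- candle_tray: Bystander: loose wooden tray 190 x 100 mm with three candles, 33 mm high, origin at the centre of its underside. Leave alone.
- brush: Bystander: loose brush 200 mm long lying on the bench to the robot's right, beyond the -y side of the box. Leave alone.
- pigment_jar: Bystander: loose jar 60 mm across, 85 mm high, with a black cap, origin at the centre of its underside. Leave alone.

How it is judged:
On the way, in this order (a step that is already met when the one before it is completed fails the run):
1. the lid is out of its grooves and lies flat on the bench, handle up, while the cap is still in the box (height (world z) of lid below 0.006 m and angle between lid's own z axis and vertical below 0.06 rad and linear speed of lid below 0.03 m/s and z of cap_flange in the frame of cap_box below 0.05 m), for 0.2 s.
2. the cap is lifted clear out of the box with both tabs pinched in (height (world z) of cap above 0.09 m and value of joint each of tab_a, tab_b above 0.003 m), for 0.2 s.
At the end, for the whole second after the job is handed in: The cap sits in the canister: flange on the rim within 2 mm (3 mm below), centred within 5 mm, level within 0.05 rad, both tabs sprung out (travel under 3 mm), at rest; the lid lies flat on the bench, handle up (underside within 6 mm of the bench, tilt under 0.06 rad), at rest (height (world z) of lid below 0.006 m and angle between lid's own z axis and vertical below 0.06 rad and linear speed of lid below 0.03 m/s and horizontal distance between cap_flange and mouth below 0.005 m and z of cap_flange in the frame of mouth between -0.003 and 0.002 m and angle between cap's own z axis and vertical below 0.05 rad and value of joint each of tab_a, tab_b below 0.003 m and linear speed of cap below 0.02 m/s); the robot touches nothing.
It fails at once if the candle tray is moved more than 30 mm (distance of candle_tray from where it was at the start of the episode above 0.03 m).
It fails at once if the brush is moved more than 30 mm (distance of brush from where it was at the start of the episode above 0.03 m).
It fails at once if the pigment jar is moved more than 30 mm (distance of pigment_jar from where it was at the start of the episode above 0.03 m).
It also fails if it takes over 58 s, if anything falls off the work surface, if the arm or the gripper's body presses on something with over 40 N, if the wrist force passes 120 N, or if a joint passes its speed limit or range.

ROBOT

A 7-joint arm with a two-finger parallel gripper is mounted at the origin on the work surface. World frame = base frame: x ahead of the robot, y to its left, z up, the work surface at z = 0. Lengths are in m, angles in rad, forces in N, time in s.
With the tool pointing down it reaches from about 0.4 to 0.85 m from the base axis. Payload 10.4 kg.
Tool frame: the origin (TCP) lies at the very end of the fingers, on their centre line; the grasp point (between the pads) lies 19 mm behind it; z points along the fingers, x is the direction in which the jaws open and shut, and the axes are right-handed (so a half turn about z gives the same grasp; the last joint's range is limited). The gripper opens to 87 mm and grips with 3 to 60 N. Pads are 19 mm wide; open, the fingers measure 117 mm over their backs; the gripper's body (75 mm by 190 mm) begins 51 mm behind the grasp point.
Start: joints at [-1.144, 0.332, -0.065, 1.46, 0.022, 1.35, -0.088], TCP at [0.272, 0.563, 0.223] pointing down, gripper open.
Joint ranges: [-2.6, 2.6], [-0.5, 2.12], [-1.47, 1.34], [0.16, 2.42], [-1.27, 4.41], [0.06, 2.06], [-2.6, 2.6]. Speed limits (rad/s): [2.22, 2.22, 2.79, 2.79, 3.14, 3.14, 3.14].

INTERFACE

Orientations are given as a unit quaternion [x, y, z, w].
In Python, from bench import r gives the robot as it stands. The module is installed in compiled form; this text tells all that it offers.
- The arm moves only by the tool carry_out, never from a script. Its argument "commands" is a list that holds one entry, the list of rows, each a list of 7 numbers: the closure in counts, from 0 (fully open) to 255 (shut), then the shift along the tool's x, y, z in units of 25 mm (1.0 is 25 mm), then the turn, a rotation vector about the tool's x, y, z in units of 5 degrees (1.0 is 5 degrees). A call has 1 to 12 rows; each row is the pose to reach, as a shift and turn from the pose measured when the call began, along the tool's axes at that moment; what a row does not reach only later rows make up. A row lasts 1/8 s, in which the tool goes at most 62.5 mm and 10.7 degrees, less where a joint would pass 70% of its speed; a pose out of reach is approached as far as the arm can. A call with a gripper value outside its range is refused whole. The fingers move at their own pace and stop on an object; "grip_force" is the grip in N (left out, the last holds). Time passes only in rows, so rows that repeat a pose let the fingers close. It gives the time, the measured TCP pose, the force and the opening at its end, in the units of the state.
- r.read_state(): the state, without advancing time (a new reading comes with each control period).
- r.camera(name): name is "scene" or "side" or "wrist"; returns the picture (480x640x3 uint8, blue, green, red); there is no depth.
- r.camera_info(name): a dict with "fx", "fy", "cx", "cy" (pixels), "k1" (the pictures are not rectified: a ray, as slopes to the right and down, at radius r is drawn at 1 + k1 r^2 times it, then the intrinsics apply), "origin" and "rotation" of the camera in the world. Camera axes: x right, y down, z forward; pixel columns grow to the right and rows downward; lengths in m; the calibration is good to about 2 mm. A picture is of the moment at which its call begins: read the wrist's pose just before it. camera_info takes no time and is no camera call; for the wrist camera it gives the pose at the moment of the call.
- r.close_job(): hands the job in, once; it reports no verdict.
The state is a dict: "time": time; "joint_positions": joint angles; "joint_vel": joint speeds; "joint_torque": joint torques, N m; "ee_pos": TCP position; "eef_rot": TCP orientation; "ft_force": force on the tool from outside, world axes, zero at the start; "torque": the same for the moment, N m; "width": finger opening in m.
Only numpy, scipy, OpenCV 4.12 (cv2) and the standard library are available. Lean on these libraries where they do the work, as an engineer would, in place of code of your own. Each camera call takes 0.05 s, during which the arm holds its last target.

## Working session

There is one attempt and no reset: what is moved stays moved. The work goes in short steps, Python scripts to look and compute and a tool call to move; the robot and the scene stay as the last step left them, time stands still between calls to the robot, and variables do not carry over. Pictures are saved under pics/ and viewed, and the job is handed in when it is done.

Besides the shell and the picture viewer there is one more tool, called after "Call:" as name(argument=value, ...), one argument or row to a line, values as JSON. carry_out: Moves the arm, as the interface text tells. Its arguments: {"type":"object","properties":{"commands":{"type":"array"},"grip_force":{"type":"number"}},"required":["commands"]}

```bash
mkdir -p pics; ls
python3 - <<'E'
from bench import r
import cv2,numpy as np
s=r.read_state(); print({k:np.round(v,4).tolist() for k,v in s.items()})
for n in ["scene","side","wrist"]:
    i=r.camera_info(n); print(n,{k:np.round(v,4).tolist() for k,v in i.items()})
    cv2.imwrite(f"pics/{n}0.png",r.camera(n))
E
```

```text
pics
{'time': 0.0, 'joint_positions': [-1.1436, 0.3329, -0.0647, 1.461, 0.0216, 1.3499, -0.0885], 'joint_vel': [-0.0003, -0.0008, -0.0006, 0.0012, -0.0001, 0.002, -0.0009], 'joint_torque': [0.0003, -62.3274, 0.0248, -38.9886, -0.0613, 0.04, 0.0002], 'ee_pos': [0.2716, 0.5625, 0.2218], 'eef_rot': [0.847, 0.5316, -0.0006, 0.0004], 'ft_force': [0.591, 0.4895, 0.5884], 'torque': [0.0484, 0.0481, -0.0159], 'width': 0.0871}
scene {'fx': 611.5075, 'fy': 611.5075, 'cx': 330.0257, 'cy': 237.2397, 'k1': -0.1186, 'origin': [1.3435, -0.8752, 1.0956], 'rotation': [0.8516, 0.3175, -0.1404, -0.3927]}
side {'fx': 468.75, 'fy': 468.75, 'cx': 321.4659, 'cy': 244.3757, 'k1': -0.0372, 'origin': [0.1488, -0.6406, 1.0417], 'rotation': [0.8897, -0.2925, 0.1104, -0.3328]}
wrist {'fx': 335.5279, 'fy': 335.5279, 'cx': 317.6008, 'cy': 239.0114, 'k1': -0.0438, 'origin': [0.1943, 0.5995, 0.384], 'rotation': [0.8369, 0.5251, 0.0811, 0.1314]}
```

View pics/scene0.png

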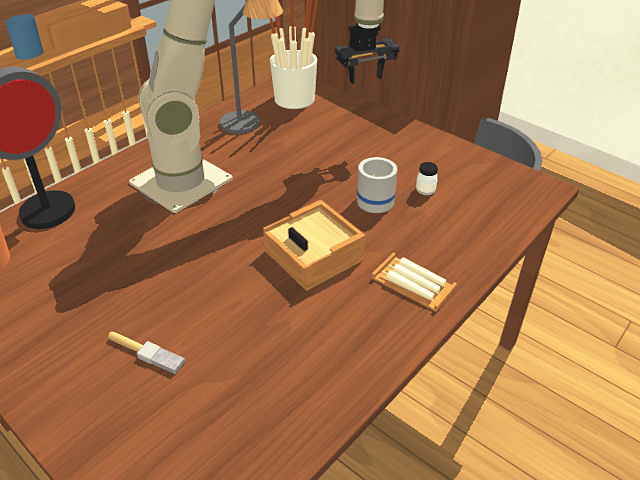

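View pics/side0.png

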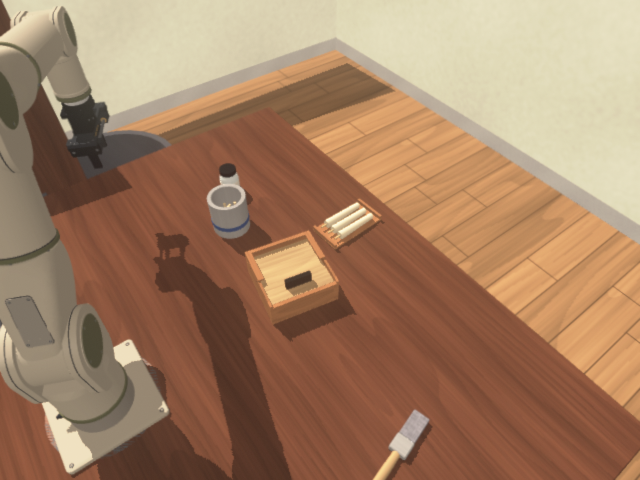

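View pics/wrist0.png

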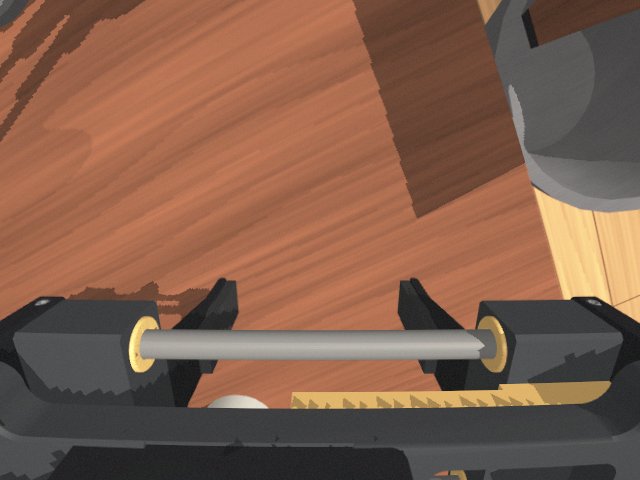

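```bash
cat > h.py <<'E'
import numpy as np,cv2
from scipy.spatial.transform import Rotation as R
from bench import r
def cam(n):
    i=r.camera_info(n); K=np.array([[i['fx'],0,i['cx']],[0,i['fy'],i['cy']],[0,0,1.]])
    q=np.array(i['rotation']); M=R.from_quat(q).as_matrix() if q.size==4 else q
    return K,np.array([i['k1'],0,0,0,0.]),M,np.array(i['origin'])
def ray(c,uv):
    K,d,M,o=c
    p=cv2.undistortPoints(np.array(uv,float).reshape(-1,1,2),K,d).reshape(-1,2)
    v=np.c_[p,np.ones(len(p))]@M.T
    return o,v
def plane(c,uv,z):
    o,v=ray(c,uv); return o+v*((z-o[2])/v[:,2])[:,None]
def proj(c,X):
    K,d,M,o=c
    rv=cv2.Rodrigues(M.T)[0]
    return cv2.projectPoints(np.array(X,float).reshape(-1,1,3),rv,-M.T@o,K,d)[0].reshape(-1,2)
E
python3 - <<'E'
import cv2
a=cv2.imread('pics/scene0.png')[140:320,240:480];cv2.imwrite('pics/sc.png',cv2.resize(a,None,fx=3.3,fy=3.3,interpolation=cv2.INTER_CUBIC))
a=cv2.imread('pics/side0.png')[150:330,190:390];cv2.imwrite('pics/sd.png',cv2.resize(a,None,fx=3.3,fy=3.3,interpolation=cv2.INTER_CUBIC))
E
```

```text
(no output)
```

View pics/sc.png

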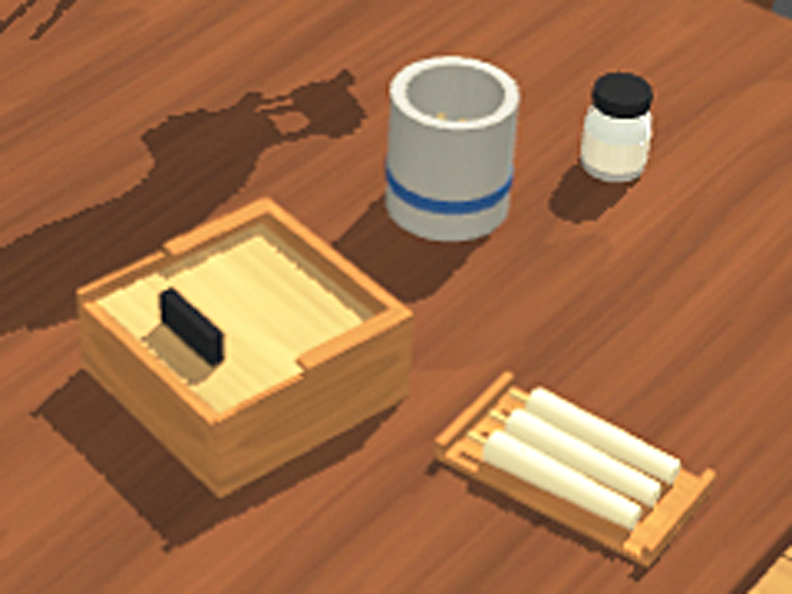

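View pics/sd.png

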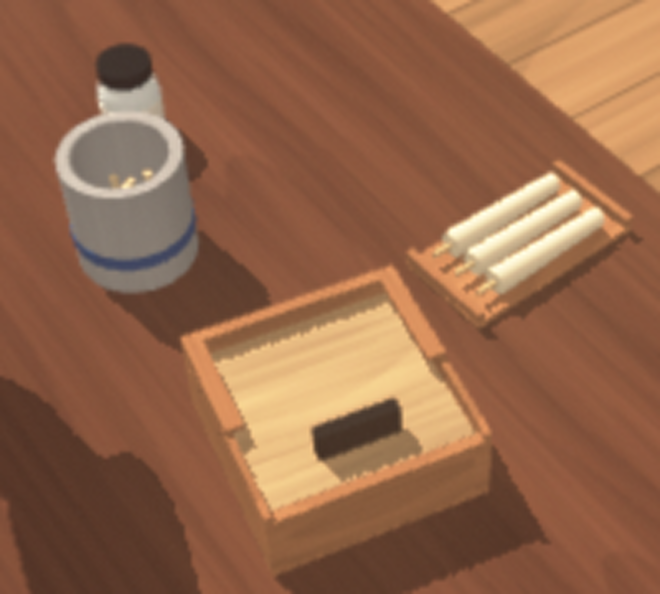

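Run:
```python
from h import *
sc,sd=cam('scene'),cam('side')
f=lambda p,o:(np.array(p,float)+.5)/3.3-.5+o
S=lambda *p:f(p,[240,140]); D=lambda *p:f(p,[190,150])
pr=lambda n,x:print(n,np.round(x,4).tolist())
def lengths(a): return np.round([np.linalg.norm(a[i]-a[i+1]) for i in range(len(a)-1)],4)
a=plane(sc,S((268,200),(412,313)),.086);b=plane(sd,D((183,338),(390,267)),.086)
pr('sc +y end',a);pr('sd',b);print(lengths(a),lengths(b))
# lip end top corners
a=plane(sc,S((78,292),(215,421)),.08);b=plane(sd,D((273,518),(487,434)),.08)
pr('sc lip z.08',a);pr('sd',b);print(lengths(a),lengths(b))
# handle from masks
for n,c,img,box in [('sc',sc,'scene0',(285,220,312,255)),('sd',sd,'side0',(280,268,318,292))]:
    im=cv2.imread(f'pics/{img}.png'); x0,y0,x1,y1=box
    m=(im[y0:y1,x0:x1].max(2)<60).astype(np.uint8)
    cs=max(cv2.findContours(m,cv2.RETR_EXTERNAL,cv2.CHAIN_APPROX_NONE)[0],key=cv2.contourArea)
    h=cv2.convexHull(cs).reshape(-1,2)+[x0,y0]
    pr(n+' handle hull',cv2.approxPolyDP(h,1.2,True).reshape(-1,2)); M=cv2.moments(cs); print(M['m10']/M['m00']+x0,M['m01']/M['m00']+y0)
# canister rim outer ellipse
for n,c,img,box in [('sc',sc,'scene0',(350,150,402,215)),('sd',sd,'side0',(200,178,255,240))]:
    im=cv2.imread(f'pics/{img}.png'); hsv=cv2.cvtColor(im,cv2.COLOR_BGR2HSV); x0,y0,x1,y1=box
    m=(hsv[y0:y1,x0:x1,1]<60).astype(np.uint8)
    cs=max(cv2.findContours(m,cv2.RETR_EXTERNAL,cv2.CHAIN_APPROX_NONE)[0],key=cv2.contourArea).reshape(-1,2)+[x0,y0]
    top=cs[cs[:,1]<cs[:,1].min()+9]
    P=plane(c,top,.12)[:,:2]
    A=np.c_[2*P,np.ones(len(P))]; s=np.linalg.lstsq(A,(P**2).sum(1),rcond=None)[0]
    pr(n+' rim',[*s[:2],np.sqrt(s[2]+s[0]**2+s[1]**2)])
# rim extremes from crops
pr('scL-R', plane(sc,S((389,98),(519,98),(454,57),(454,130)),.12)); pr('sdLR',plane(sd,D((57,160),(183,152),(117,113),(123,198)),.12))
```

```text
sc +y end [[0.4679, 0.1232, 0.086], [0.6463, 0.0885, 0.086]]
sd [[0.4644, 0.1269, 0.086], [0.6443, 0.0914, 0.086]]
[0.1817] [0.1834]
sc lip z.08 [[0.4293, -0.059, 0.08], [0.6092, -0.0965, 0.08]]
sd [[0.4316, -0.0588, 0.08], [0.6062, -0.0915, 0.08]]
[0.1838] [0.1777]
sc handle hull [[290, 228], [306, 240], [306, 249], [304, 250], [289, 237]]
297.6196928635953 238.67299006323395Traceback (most recent call last):
  File "<stdin>", line 16, in <module>
ValueError: max() iterable argument is empty
```

Run:
```python
from h import *
sc,sd=cam('scene'),cam('side')
pr=lambda n,x:print(n,np.round(x,4).tolist())
H={}
for n,c,img,box,t in [('sc',sc,'scene0',(285,220,312,255),60),('sd',sd,'side0',(280,268,318,292),75)]:
    im=cv2.imread(f'pics/{img}.png'); x0,y0,x1,y1=box
    m=(im[y0:y1,x0:x1].max(2)<t).astype(np.uint8)
    cs=max(cv2.findContours(m,cv2.RETR_EXTERNAL,cv2.CHAIN_APPROX_NONE)[0],key=cv2.contourArea)
    h=cv2.convexHull(cs).reshape(-1,2)+[x0,y0]
    pr(n+' handle hull',cv2.approxPolyDP(h,1.2,True).reshape(-1,2)); M=cv2.moments(cs); u=(M['m10']/M['m00']+x0,M['m01']/M['m00']+y0); print(u)
    H[n]=ray(c,u)
o1,v1=H['sc'];o2,v2=H['sd']
t=np.linalg.lstsq(np.c_[v1[0],-v2[0]],o2-o1,rcond=None)[0]
p,q=o1+v1[0]*t[0],o2+v2[0]*t[1]; pr('handle centroid tri (exp z~.084)',[p,q])
cR=np.array([.5375,.0145]); y=np.deg2rad(-11.15);Rm=np.array([[np.cos(y),-np.sin(y)],[np.sin(y),np.cos(y)]])
pr('in box',(((p+q)/2)[:2]-cR)@Rm)
for n,c,img,box in [('sc',sc,'scene0',(350,150,402,215)),('sd',sd,'side0',(200,178,255,240))]:
    im=cv2.imread(f'pics/{img}.png'); hsv=cv2.cvtColor(im,cv2.COLOR_BGR2HSV); x0,y0,x1,y1=box
    m=(hsv[y0:y1,x0:x1,1]<70).astype(np.uint8)
    cs=max(cv2.findContours(m,cv2.RETR_EXTERNAL,cv2.CHAIN_APPROX_NONE)[0],key=cv2.contourArea).reshape(-1,2)+[x0,y0]
    print(cs.min(0),cs.max(0))
    top=cs[cs[:,1]<cs[:,1].min()+9]
    P=plane(c,top,.12)[:,:2]
    A=np.c_[2*P,np.ones(len(P))]; s=np.linalg.lstsq(A,(P**2).sum(1),rcond=None)[0]
    pr(n+' rim',[*s[:2],np.sqrt(s[2]+s[0]**2+s[1]**2)])
f=lambda p,o:(np.array(p,float)+.5)/3.3-.5+o
S=lambda *p:f(p,[240,140]); D=lambda *p:f(p,[190,150])
pr('scL-R', plane(sc,S((389,98),(519,98),(454,57),(454,130)),.12)); pr('sdLR',plane(sd,D((57,160),(183,152),(117,113),(123,198)),.12))
print('tray',plane(sc,[(372,278),(392,255),(455,288),(436,307)],.0).round(3).tolist(),'jar',plane(sc,[(426,192)],0).round(3),'brush',plane(sc,[(110,336),(183,365)],0).round(3).tolist())
```

```text
sc handle hull [[290, 228], [306, 240], [306, 249], [304, 250], [289, 237]]
(297.6196928635953, 238.67299006323395)
sd handle hull [[309, 274], [310, 279], [289, 287], [286, 286], [286, 282]]
(297.52074391988555, 281.0243204577969)
handle centroid tri (exp z~.084) [[0.5249, -0.0312, 0.0804], [0.5249, -0.0314, 0.0803]]
in box [-0.0035, -0.0473]
[357 157] [396 200]
sc rim [0.5175, 0.3088, 0.0546]
[207 178] [249 238]
sd rim [0.5478, 0.3577, 0.0297]
scL-R [[0.48, 0.2659, 0.12], [0.5632, 0.34, 0.12], [0.483, 0.3537, 0.12], [0.5502, 0.2651, 0.12]]
sdLR [[0.4673, 0.3395, 0.12], [0.5604, 0.2832, 0.12], [0.5387, 0.3624, 0.12], [0.4907, 0.2641, 0.12]]
tray [[0.707, 0.048, 0.0], [0.694, 0.153, 0.0], [0.888, 0.158, 0.0], [0.887, 0.071, 0.0]] jar [[0.604 0.45  0.   ]] brush [[0.367, -0.51, 0.0], [0.561, -0.448, 0.0]]
```

```bash
cat >> h.py <<'E'
def tcp():
    s=r.read_state(); return np.array(s['ee_pos']),R.from_quat(s['eef_rot']).as_matrix()
def goto(pos,deg,zlevel=True):
    """units for tool at pos, pointing down, jaw axis at azimuth deg"""
    p,M=tcp(); c,s=np.cos(np.deg2rad(deg)),np.sin(np.deg2rad(deg))
    T=np.array([[c,s,0],[s,-c,0],[0,0,-1]])
    sh=M.T@(np.array(pos)-p)/.025
    rv=np.rad2deg(R.from_matrix(M.T@T).as_rotvec())/5
    print('shift',sh.round(3),'turn',rv.round(3)); return sh,rv
E
python3 - <<'E'
from h import *
p,M=tcp(); K,d,C,o=cam('wrist')
print('cam off in tool',(M.T@(o-p)).round(4)); print('cam axes in tool',(M.T@C).round(3).tolist())
off=M.T@(o-p);rel=M.T@C
np.savez('wr.npz',off=off,rel=rel)
def see(pos,deg,X):
    c,s=np.cos(np.deg2rad(deg)),np.sin(np.deg2rad(deg)); T=np.array([[c,s,0],[s,-c,0],[0,0,-1]])
    return proj((K,d,T@rel,np.array(pos)+T@off),X).round(0).tolist()
can=[.517,.308,.12];han=[.526,-.036,.099]
for deg in (64,78.85,120,-101): 
  for pos in ([.526,-.036,.2],[.48,.2,.2],[.45,.25,.22],[.43,.13,.22],[.43,.05,.25]): print(deg,pos,see(pos,deg,[can,han,[.537,.0145,.086]]))
goto([.526,-.036,.18],78.85)
E
```

```text
cam off in tool [-0.0006 -0.0857 -0.1621]
cam axes in tool [[1.0, -0.0, -0.001], [0.001, 0.952, 0.305], [0.001, -0.305, 0.952]]
64 [0.526, -0.036, 0.2] [[754.0, 34.0], [319.0, 241.0], [378.0, 222.0]]
64 [0.48, 0.2, 0.2] [[468.0, 231.0], [123.0, 381.0], [176.0, 363.0]]
64 [0.45, 0.25, 0.22] [[414.0, 280.0], [113.0, 404.0], [161.0, 388.0]]
64 [0.43, 0.13, 0.22] [[554.0, 241.0], [215.0, 380.0], [265.0, 363.0]]
64 [0.43, 0.05, 0.25] [[616.0, 194.0], [286.0, 335.0], [332.0, 319.0]]
78.85 [0.526, -0.036, 0.2] [[756.0, 156.0], [319.0, 241.0], [378.0, 237.0]]
78.85 [0.48, 0.2, 0.2] [[463.0, 268.0], [80.0, 333.0], [141.0, 327.0]]
78.85 [0.45, 0.25, 0.22] [[399.0, 300.0], [61.0, 354.0], [117.0, 348.0]]
78.85 [0.43, 0.13, 0.22] [[535.0, 296.0], [176.0, 353.0], [230.0, 347.0]]
78.85 [0.43, 0.05, 0.25] [[597.0, 266.0], [257.0, 324.0], [306.0, 319.0]]
120 [0.526, -0.036, 0.2] [[631.0, 409.0], [319.0, 241.0], [361.0, 273.0]]
120 [0.48, 0.2, 0.2] [[407.0, 345.0], [29.0, 146.0], [94.0, 187.0]]
120 [0.45, 0.25, 0.22] [[337.0, 332.0], [-15.0, 148.0], [47.0, 185.0]]
120 [0.43, 0.13, 0.22] [[431.0, 399.0], [105.0, 234.0], [159.0, 265.0]]
120 [0.43, 0.05, 0.25] [[480.0, 406.0], [197.0, 263.0], [240.0, 289.0]]
-101 [0.526, -0.036, 0.2] [[-58.0, 327.0], [319.0, 241.0], [259.0, 235.0]]
-101 [0.48, 0.2, 0.2] [[170.0, 230.0], [607.0, 130.0], [533.0, 127.0]]
-101 [0.45, 0.25, 0.22] [[229.0, 174.0], [647.0, 81.0], [577.0, 79.0]]
-101 [0.43, 0.13, 0.22] [[78.0, 180.0], [503.0, 80.0], [433.0, 80.0]]
-101 [0.43, 0.05, 0.25] [[22.0, 193.0], [394.0, 103.0], [334.0, 102.0]]
shift [-17.138  19.573   1.697] turn [-1.000e-03  1.200e-02 -2.923e+00]
```

Run:
```python
from h import *
goto([.517,.29,.25],78.85)
```

```text
shift [-5.554 13.58  -1.115] turn [-1.000e-03  1.200e-02 -2.923e+00]
```

Call:
carry_out(
  commands=[
    [[0, -1.5, 3.4, -1.1, 0, 0, -1], [0, -3, 6.8, -1.1, 0, 0, -2], [0, -4.2, 10.2, -1.1, 0, 0.01, -2.92], [0, -5.5, 13.5, -1.1, 0, 0.01, -2.92], [0, -5.5, 13.5, -1.1, 0, 0.01, -2.92], [0, -5.5, 13.5, -1.1, 0, 0.01, -2.92], [0, -5.5, 13.5, -1.1, 0, 0.01, -2.92], [0, -5.5, 13.5, -1.1, 0, 0.01, -2.92]],
  ],
)

```text
time: 1.15
ee_pos: [0.5152, 0.2926, 0.2493]
eef_rot: [0.772, 0.635, -0.0, -0.0]
ft_force: [-0.4, 0.0, 0.5]
width: 0.0869
```

Run:
```python
from h import *
s=r.read_state();print(s['ee_pos'],s['joint_vel'])
cv2.imwrite('pics/w1.png',r.camera('wrist'))
c=cam('wrist'); np.savez('c_w1.npz',K=c[0],d=c[1],M=c[2],o=c[3])
```

```text
[0.51521437 0.29264075 0.24927365] [-0.02019265 -0.00585175 -0.02073408  0.0009949   0.00090584 -0.00172897
 -0.00055172]
```

View pics/w1.png

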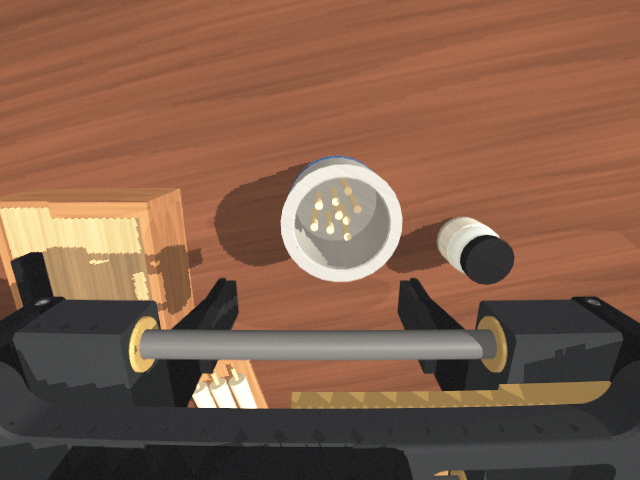

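```bash
cat >> h.py <<'E'
def circ(P):
    A=np.c_[2*P,np.ones(len(P))]; s=np.linalg.lstsq(A,(P**2).sum(1),rcond=None)[0]
    return np.array([s[0],s[1],np.sqrt(s[2]+s[0]**2+s[1]**2)])
def rim(im,c,z=.12):
    h=cv2.cvtColor(im,cv2.COLOR_BGR2HSV)
    m=((h[...,1]<40)&(h[...,2]>200)).astype(np.uint8); m[300:]=0
    n,l,st,ce=cv2.connectedComponentsWithStats(m); k=1+np.argmax(st[1:,4]); m=(l==k).astype(np.uint8); print('comp',st[k])
    cs,hi=cv2.findContours(m,cv2.RETR_CCOMP,cv2.CHAIN_APPROX_NONE)
    for q in sorted(cs,key=len)[-2:]:
        P=plane(c,q.reshape(-1,2),z)[:,:2]; s=circ(P); e=np.linalg.norm(P-s[:2],axis=1)-s[2]
        P=P[abs(e)<.003]; s=circ(P); print('circle',s.round(4),len(q),len(P))
E
python3 - <<'E'
from h import *
z=np.load('c_w1.npz'); c=(z['K'],z['d'],z['M'],z['o'])
rim(cv2.imread('pics/w1.png'),c)
goto([.526,-.038,.17],78.85)
E
```

```text
comp [ 281  164  121  117 4544]
circle [0.513  0.3163 0.0431] 285 248
circle [0.5134 0.3146 0.0542] 340 340
shift [-12.92    2.987   3.171] turn [-0.011 -0.     0.016]
```

Call:
carry_out(
  commands=[
    [[90, -2.5, 0.6, 0, 0, 0, 0], [90, -5, 1.2, 0, 0, 0, 0], [90, -7.5, 1.8, 0.8, 0, 0, 0], [90, -10, 2.4, 1.5, 0, 0, 0], [90, -12.9, 3, 1.6, 0, 0, 0], [90, -12.9, 3, 1.6, 0, 0, 0], [90, -12.9, 3, 1.6, 0, 0, 0], [90, -12.9, 3, 1.6, 0, 0, 0]],
  ],
)

```text
time: 2.2
ee_pos: [0.5266, -0.0351, 0.2093]
eef_rot: [0.771, 0.637, -0.0, -0.001]
ft_force: [0.4, 0.4, -0.3]
width: 0.0565
```

Run:
```python
from h import *
s=r.read_state();print(s['ee_pos'],s['width'],np.abs(s['joint_vel']).max(),s['joint_positions'].round(2))
cv2.imwrite('pics/w2.png',r.camera('wrist'))
c=cam('wrist'); np.savez('c_w2.npz',K=c[0],d=c[1],M=c[2],o=c[3])
```

```text
[ 0.52658348 -0.03510061  0.20930181] 0.05645288645114845 0.00570201935848985 [-0.33  0.12  0.34  1.75 -0.04  1.28  1.4 ]
```

View pics/w2.png

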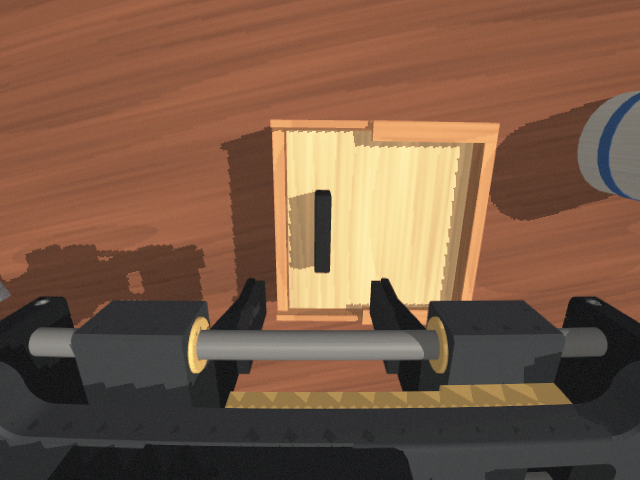

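Run:
```python
from h import *
z=np.load('c_w2.npz'); c=(z['K'],z['d'],z['M'],z['o'])
im=cv2.imread('pics/w2.png')
m=(im.max(2)<60).astype(np.uint8); m[278:]=0;m[:180]=0;m[:,:300]=0;m[:,345:]=0
cs=max(cv2.findContours(m,cv2.RETR_EXTERNAL,cv2.CHAIN_APPROX_NONE)[0],key=cv2.contourArea).reshape(-1,2)
P=(plane(c,cs,.099)[:,:2]*1000).astype(np.float32); print(cv2.minAreaRect(P), cs.min(0),cs.max(0))
Pb=plane(c,[(271,121),(499,124),(466,300),(279,322)],.086); print(Pb.round(4).tolist())
```

```text
((522.4386596679688, -30.579898834228516), (12.668936729431152, 71.47859191894531), 78.96308898925781) [315 190] [330 271]
[[0.4265, -0.0546, 0.086], [0.4628, 0.128, 0.086], [0.619, 0.0915, 0.086], [0.6079, -0.0895, 0.086]]
```

Run:
```python
from h import *
goto([.5224,-.0306,.073],78.96)
```

```text
shift [ 0.143 -0.192  5.452] turn [-0.013 -0.006  0.034]
```

Call:
carry_out(
  commands=[
    [[130, 0.14, -0.19, 1.5, 0, 0, 0.03], [130, 0.14, -0.19, 3, 0, 0, 0.03], [130, 0.14, -0.19, 4.4, 0, 0, 0.03], [130, 0.14, -0.19, 5, 0, 0, 0.03], [130, 0.14, -0.19, 5.4, 0, 0, 0.03], [130, 0.14, -0.19, 5.4, 0, 0, 0.03], [130, 0.14, -0.19, 5.4, 0, 0, 0.03]],
  ],
  grip_force=40,
)

```text
time: 3.12
ee_pos: [0.5232, -0.0306, 0.0753]
eef_rot: [0.772, 0.636, 0.001, -0.0]
ft_force: [0.2, 0.4, -0.2]
width: 0.0423
```

Run:
```python
from h import *
im=r.camera('wrist'); cv2.imwrite('pics/w3.png',im); goto([.5224,-.0306,.074],78.96)
s=r.read_state(); print(s['ft_force'])
```

```text
shift [-0.005 -0.03   0.052] turn [ 0.005 -0.013  0.004]
[ 0.17861231 -0.14870127 -0.02012078]
```

View pics/w3.png

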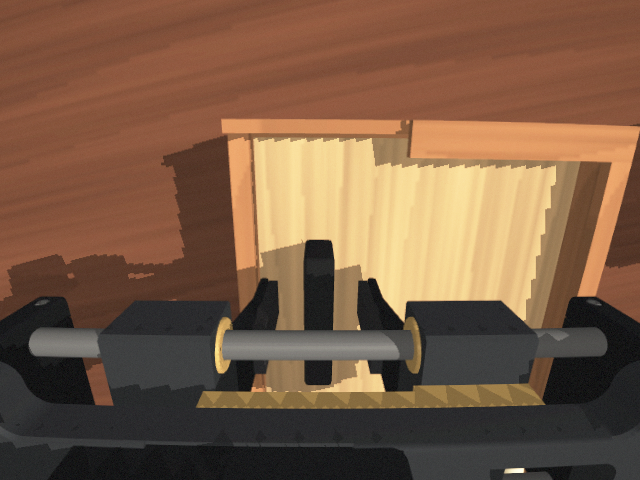

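Call:
carry_out(
  commands=[
    [[255, 0, 0, 0, 0, 0, 0], [255, 0, 0, 0, 0, 0, 0], [255, 0, 0, 0, 0, 0, 0], [255, 0, 0, 0, 0, 0, 0], [255, 0, 0, 0, 0, 0, 0], [255, 0, 0, 0, 0, 0, 0]],
  ],
  grip_force=40,
)

```text
time: 3.92
ee_pos: [0.5232, -0.0306, 0.0753]
eef_rot: [0.772, 0.636, 0.001, -0.0]
ft_force: [1.0, 0.3, 0.8]
width: 0.014
```

Call:
carry_out(
  commands=[
    [[255, 0, 0, -0.12, 0, 0, 0], [255, 0, 0, -0.24, 0, 0, 0], [255, 0, 0, -0.36, 0, 0, 0], [255, 0, 0, -0.36, 0, 0, 0], [255, 0, 0, -0.36, 0, 0, 0]],
  ],
)

```text
time: 4.55
ee_pos: [0.5231, -0.0306, 0.0843]
eef_rot: [0.772, 0.636, 0.001, -0.0]
ft_force: [-0.4, 1.2, -1.5]
width: 0.0138
```

Run:
```python
from h import *
s=r.read_state(); print(s['ft_force'],s['torque'])
p,M=tcp(); print(M.round(4).tolist())
im=r.camera('wrist'); cv2.imwrite('pics/w4.png',im)
im=r.camera('side'); cv2.imwrite('pics/sd4.png',cv2.resize(im[220:330,220:370],None,fx=5,fy=5,interpolation=cv2.INTER_CUBIC))
```

```text
[-0.40283777  1.19712168 -1.4768301 ] [-0.06163391  0.03468089  0.02451143]
[[0.1911, 0.9816, 0.0006], [0.9816, -0.1911, 0.001], [0.0011, 0.0004, -1.0]]
```

View pics/w4.png

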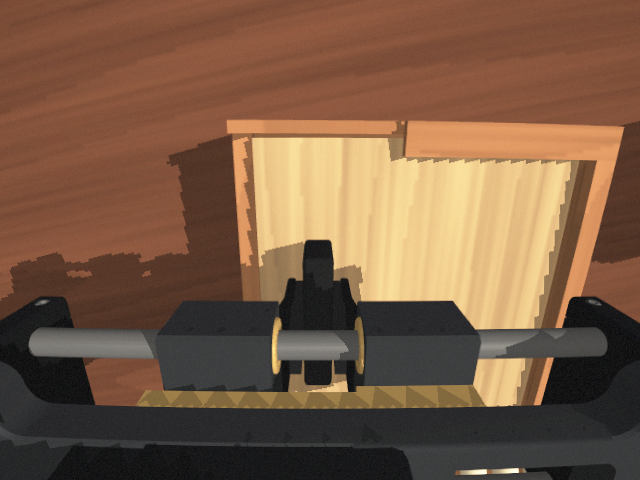

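View pics/sd4.png

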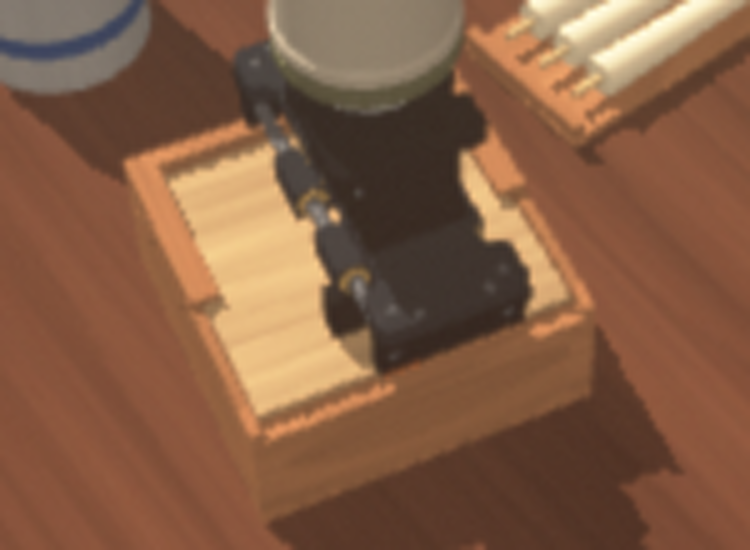

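Call:
carry_out(
  commands=[
    [[255, -0.3, 0, 0, 0, 0, 0], [255, -0.8, 0, 0, 0, 0, 0], [255, -1.2, 0, 0, 0, 0, 0], [255, -1.2, 0, 0, 0, 0, 0]],
  ],
)

```text
time: 5.15
ee_pos: [0.5171, -0.0615, 0.0842]
eef_rot: [0.772, 0.635, 0.0, -0.0]
ft_force: [1.9, 0.3, -1.6]
width: 0.0136
```

Run:
```python
from h import *
s=r.read_state(); print(s['ft_force'],s['torque'])
im=r.camera('wrist'); cv2.imwrite('pics/w5.png',im)
```

```text
[ 1.87769034  0.27354906 -1.58751748] [0.00250683 0.00728874 0.00239157]
```

View pics/w5.png

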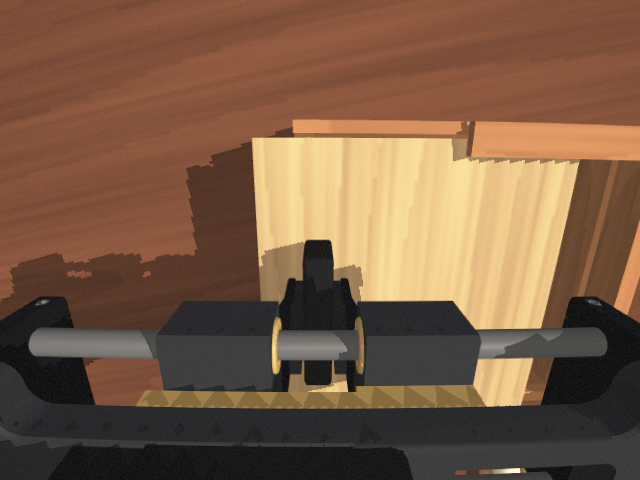

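Call:
carry_out(
  commands=[
    [[255, -0.6, 0, 0, 0, 0, 0], [255, -1.4, 0, 0, 0, 0, 0], [255, -2.2, 0, 0, 0, 0, 0], [255, -3, 0, 0, 0, 0, 0], [255, -3.6, 0, 0, 0, 0, 0], [255, -4.2, 0, -0.4, 0, 0, 0], [255, -5, 0, -0.8, 0, 0, 0], [255, -6.4, 0, -0.8, 0, 0, 0], [255, -7.6, 0, -0.8, 0, 0, 0], [255, -8, 0, -0.8, 0, 0, 0], [255, -8, 0, -0.8, 0, 0, 0]],
  ],
)

```text
time: 6.58
ee_pos: [0.4789, -0.2569, 0.1042]
eef_rot: [0.772, 0.635, 0.001, -0.0]
ft_force: [-0.1, 1.3, -1.4]
width: 0.0136
```

Run:
```python
from h import *
s=r.read_state(); print(s['ft_force'],s['torque'],s['joint_positions'].round(2))
im=r.camera('wrist'); cv2.imwrite('pics/w6.png',im)
im=r.camera('scene'); cv2.imwrite('pics/s6.png',im)
c=cam('wrist'); np.savez('c_w6.npz',K=c[0],d=c[1],M=c[2],o=c[3])
```

```text
[-0.12859647  1.33655648 -1.36870006] [-0.02153657  0.00105617  0.01266899] [-0.    0.27  0.48  1.84 -0.14  1.06  1.9 ]
```

View pics/w6.png

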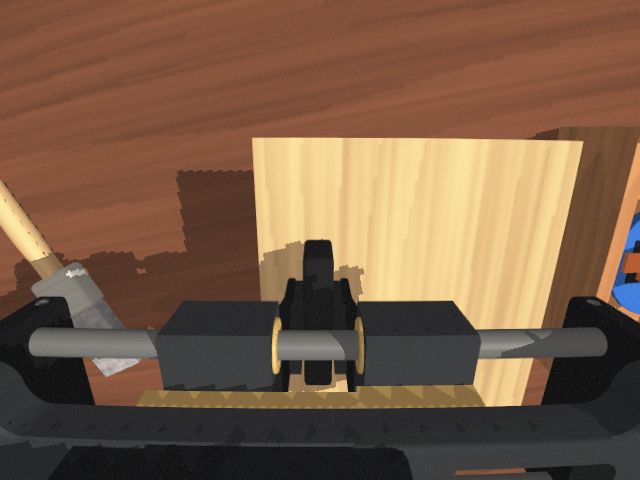

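View pics/s6.png

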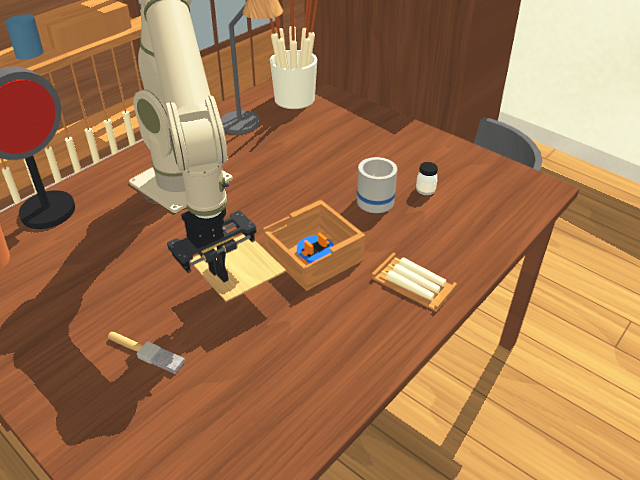

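Call:
carry_out(
  commands=[
    [[255, 0, 0, 1, 0, 0, 0], [255, 0, 0, 2, 0, 0, 0], [255, 0, 0, 3, 0, 0, 0], [255, 0, 0, 3.4, 0, 0, 0], [255, 0, 0, 3.6, 0, 0, 0], [255, 0, 0, 3.7, 0, 0, 0], [255, 0, 0, 3.7, 0, 0, 0]],
  ],
)

```text
time: 7.55
ee_pos: [0.4798, -0.2555, 0.012]
eef_rot: [0.772, 0.636, 0.001, -0.0]
ft_force: [-0.0, -0.2, -1.3]
width: 0.0141
```

Still just above the bench (force unchanged at about −1.3 N, lid weight); lower another millimetre and release.

Call:
carry_out(
  commands=[
    [[255, 0, 0, 0.03, 0, 0, 0], [255, 0, 0, 0.05, 0, 0, 0], [130, 0, 0, 0.05, 0, 0, 0], [130, 0, 0, 0.05, 0, 0, 0], [130, 0, 0, 0.05, 0, 0, 0], [130, 0, 0, 0.05, 0, 0, 0], [130, 0, 0, -0.5, 0, 0, 0], [130, 0, 0, -2, 0, 0, 0], [130, 0, 0, -4, 0, 0, 0], [130, 0, 0, -6, 0, 0, 0], [130, 0, 0, -6, 0, 0, 0]],
  ],
)

```text
time: 8.93
ee_pos: [0.4816, -0.257, 0.1669]
eef_rot: [0.772, 0.636, 0.003, 0.003]
ft_force: [0.5, 0.1, -0.7]
width: 0.043
```

Run:
```python
from h import *
goto([.5375,.0145,.22],78.96)
im=r.camera('scene'); cv2.imwrite('pics/s7.png',im[150:350,150:450].repeat(2,0).repeat(2,1))
```

```text
shift [11.089  0.14  -2.11 ] turn [ 0.101 -0.014  0.004]
```

View pics/s7.png

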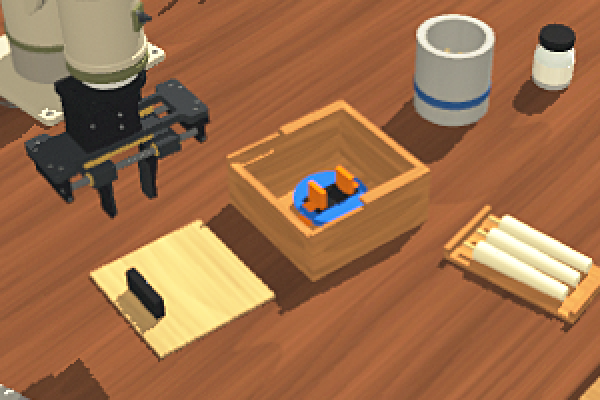

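Lid lies flat on the bench, handle up. Now look at the cap from above.

Call:
carry_out(
  commands=[
    [[0, 0, 0, -1.5, 0, 0, 0], [0, 2.2, 0, -2.1, 0, 0, 0], [0, 4.6, 0, -2.1, 0, 0, 0], [0, 7, 0, -2.1, 0.1, 0, 0], [0, 9.3, 0.1, -2.1, 0.1, 0, 0], [0, 11.1, 0.1, -2.1, 0.1, 0, 0], [0, 11.1, 0.1, -2.1, 0.1, 0, 0], [0, 11.1, 0.1, -2.1, 0.1, 0, 0], [0, 11.1, 0.1, -2.1, 0.1, 0, 0]],
  ],
)

```text
time: 10.1
ee_pos: [0.5353, 0.0141, 0.2171]
eef_rot: [0.772, 0.635, -0.001, -0.002]
ft_force: [0.1, 0.0, 0.9]
width: 0.0868
```

Run:
```python
from h import *
im=r.camera('wrist'); cv2.imwrite('pics/w8.png',im)
c=cam('wrist'); np.savez('c_w8.npz',K=c[0],d=c[1],M=c[2],o=c[3])
print(tcp())
```

```text
(array([0.53541016, 0.01423374, 0.21722374]), array([[ 0.1930287 ,  0.98118745, -0.00333345],
       [ 0.9811921 , -0.19302253,  0.00208747],
       [ 0.00140477, -0.0036737 , -0.99999227]]))
```

View pics/w8.png

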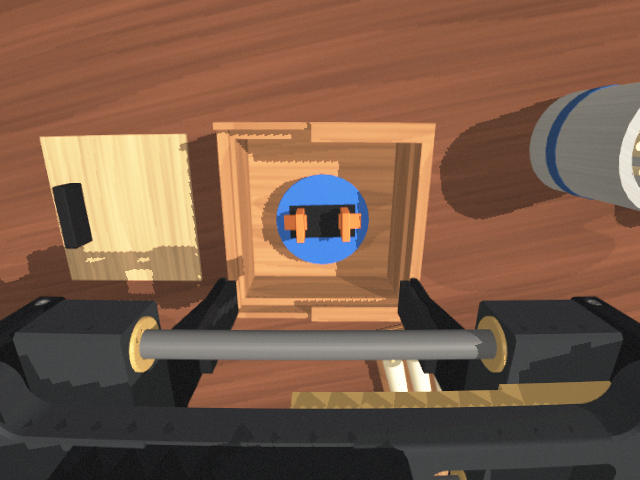

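Run:
```python
from h import *
z=np.load('c_w8.npz'); c=(z['K'],z['d'],z['M'],z['o'])
im=cv2.imread('pics/w8.png'); h=cv2.cvtColor(im,cv2.COLOR_BGR2HSV)
m=((h[...,0]>95)&(h[...,0]<125)&(h[...,1]>130)).astype(np.uint8); m[280:]=0;m[:,:260]=0;m[:,400:]=0
cs=max(cv2.findContours(m,cv2.RETR_EXTERNAL,cv2.CHAIN_APPROX_NONE)[0],key=cv2.contourArea)
hu=cv2.convexHull(cs).reshape(-1,2)
mm=np.zeros(m.shape,np.uint8);cv2.fillPoly(mm,[hu],1)
q=cv2.findContours(mm,cv2.RETR_EXTERNAL,cv2.CHAIN_APPROX_NONE)[0][0].reshape(-1,2)
for k in range(3):
    P=plane(c,q,.03)[:,:2]; s=circ(P); e=np.linalg.norm(P-s[:2],axis=1)-s[2]; q=q[abs(e)<max(.0015,2*e.std())]
    print(s.round(4),len(q),e.std())
o=((h[...,0]<16)&(h[...,1]>190)&(h[...,2]>100)).astype(np.uint8); o[:195]=0;o[255:]=0;o[:,:270]=0;o[:,375:]=0
n,l,st,ce=cv2.connectedComponentsWithStats(o); print(st[1:].tolist(),ce[1:].round(1).tolist())
cv2.imwrite('pics/cap8.png',cv2.resize(im[165:275,265:380],None,fx=5,fy=5,interpolation=cv2.INTER_NEAREST))
```

```text
[0.5407 0.0178 0.049 ] 254 0.00032924440714484943
[0.5407 0.0178 0.049 ] 254 0.00032924440714484943
[0.5407 0.0178 0.049 ] 254 0.00032924440714484943
[] []
```

View pics/cap8.png

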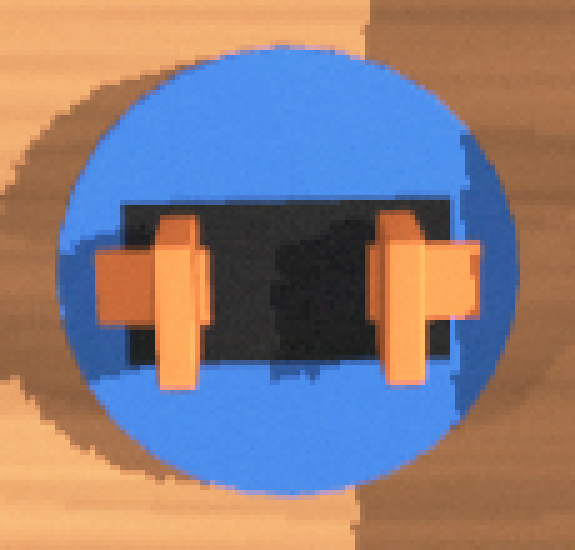

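Run:
```python
from h import *
z=np.load('c_w8.npz'); c=(z['K'],z['d'],z['M'],z['o'])
f=lambda *p:np.array(p,float)/5-.5+[265,165]
P=plane(c,f((177.5,319),(405,314)),.058); print(P.round(4),P.mean(0),np.linalg.norm(P[1]-P[0]),np.rad2deg(np.arctan2(*(P[1]-P[0])[1::-1])))
for l in [((156,248),(160,390)),((198,248),(196,390)),((385,245),(386,383)),((425,245),(425,383))]:
    q=plane(c,f(*l),.058); print(q.round(4).tolist(),np.linalg.norm(q[1]-q[0]))
# black base slot rectangle on z=.03
q=plane(c,f((120,205),(450,198),(450,360),(127,367)),.03);print(q.round(4).tolist(),q.mean(0), np.rad2deg(np.arctan2(*(q[1]-q[0])[1::-1])))
goto([.5405,.018,.05],79)
```

```text
[[ 0.5371 -0.0043  0.058 ]
 [ 0.5449  0.0403  0.058 ]] [0.54099008 0.01799332 0.058     ] 0.04528883882882844 80.13369053923057
[[0.5221, -0.0054, 0.058], [0.551, -0.0109, 0.058]] 0.029366436168500116
[[0.5237, 0.0027, 0.058], [0.5524, -0.0038, 0.058]] 0.029372277797999866
[[0.5302, 0.0388, 0.058], [0.5584, 0.0341, 0.058]] 0.028500983155128033
[[0.5318, 0.0465, 0.058], [0.5599, 0.0418, 0.058]] 0.028506375749541332
[[0.5176, -0.014, 0.03], [0.5297, 0.0549, 0.03], [0.5651, 0.0491, 0.03], [0.553, -0.0204, 0.03]] [0.54137817 0.01736957 0.03      ] 80.0690568050427
shift [0.178 0.195 6.689] turn [-0.042 -0.016 -0.026]
```

Run:
```python
from h import *
goto([.541,.0178,.034],80.1)
```

```text
shift [0.173 0.219 7.328] turn [-0.042 -0.017 -0.246]
```

Call:
carry_out(
  commands=[
    [[0, 0.17, 0.22, 1, -0.04, 0, -0.25], [0, 0.17, 0.22, 2.5, -0.04, 0, -0.25], [0, 0.17, 0.22, 4.5, -0.04, 0, -0.25], [0, 0.17, 0.22, 6, -0.04, 0, -0.25], [0, 0.17, 0.22, 6.4, -0.04, 0, -0.25], [0, 0.17, 0.22, 6.4, -0.04, 0, -0.25]],
  ],
  grip_force=10,
)

```text
time: 10.9
ee_pos: [0.5413, 0.0172, 0.0577]
eef_rot: [0.766, 0.643, 0.0, -0.0]
ft_force: [1.2, 0.3, 0.5]
width: 0.0871
```

Run:
```python
from h import *
im=r.camera('wrist'); cv2.imwrite('pics/w9.png',im)
goto([.541,.0178,.034],80.1)
```

```text
shift [ 0.01  -0.042  0.982] turn [ 0.016 -0.021 -0.004]
```

View pics/w9.png

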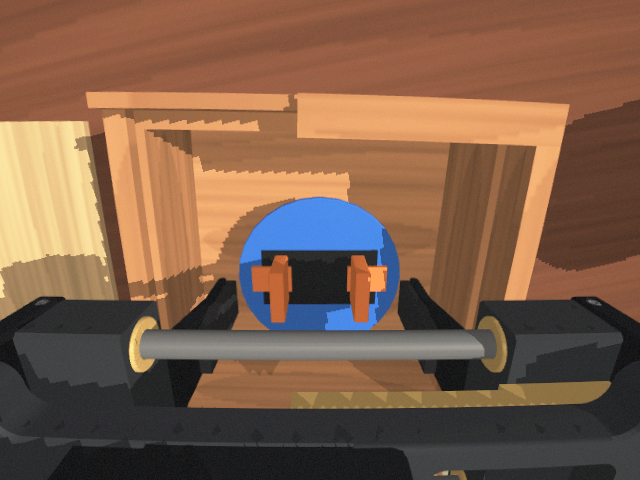

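Call:
carry_out(
  commands=[
    [[0, 0, -0.04, 0.5, 0, 0, 0], [0, 0, -0.04, 0.95, 0, 0, 0], [0, 0, -0.04, 0.98, 0, 0, 0], [255, 0, -0.04, 0.98, 0, 0, 0], [255, 0, -0.04, 0.98, 0, 0, 0], [255, 0, -0.04, 0.98, 0, 0, 0], [255, 0, -0.04, 0.98, 0, 0, 0], [255, 0, -0.04, 0.98, 0, 0, 0], [255, 0, -0.04, 0.98, 0, 0, 0]],
  ],
  grip_force=25,
)

```text
time: 12.08
ee_pos: [0.5412, 0.0176, 0.0345]
eef_rot: [0.766, 0.643, 0.001, -0.0]
ft_force: [-4.8, 0.5, 8.3]
width: 0.0366
```

Call:
carry_out(
  commands=[
    [[255, 0, 0, 0, 0, 0, 0], [255, 0, 0, -0.4, 0, 0, 0], [255, 0, 0, -1, 0, 0, 0], [255, 0, 0, -2, 0, 0, 0], [255, 0, 0, -3.5, 0, 0, 0], [255, 0, 0, -5, 0, 0, 0], [255, 0, 0, -6.5, 0, 0, 0], [255, 0, 0, -6.5, 0, 0, 0], [255, 0, 0, -6.5, 0, 0, 0]],
  ],
)

```text
time: 13.2
ee_pos: [0.5406, 0.0173, 0.1969]
eef_rot: [0.766, 0.643, 0.001, -0.0]
ft_force: [-0.1, -0.4, -1.2]
width: 0.0363
```

Run:
```python
from h import *
s=r.read_state(); print(s['ft_force'],s['width'])
im=r.camera('wrist'); cv2.imwrite('pics/w10.png',im)
c=cam('wrist'); np.savez('c_w10.npz',K=c[0],d=c[1],M=c[2],o=c[3])
im=r.camera('side'); cv2.imwrite('pics/sd10.png',cv2.resize(im[140:330,170:400],None,fx=3,fy=3,interpolation=cv2.INTER_CUBIC))
goto([.513,.315,.22],80.1)
```

```text
[-0.07376505 -0.43567707 -1.1554779 ] 0.036311150166148484
shift [11.545 -3.123 -0.942] turn [ 0.002 -0.017 -0.002]
```

View pics/w10.png

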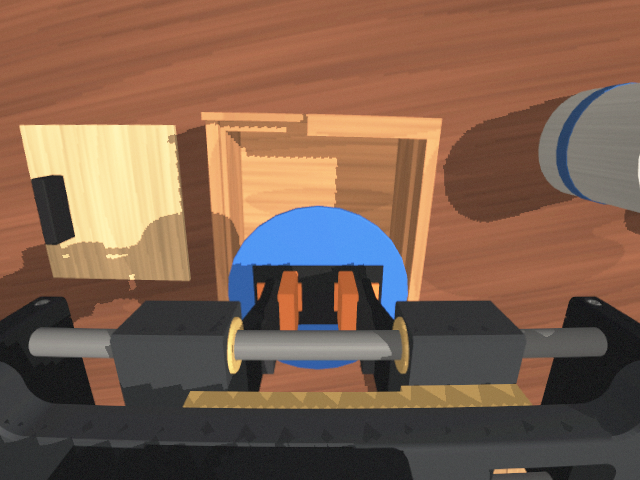

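View pics/sd10.png

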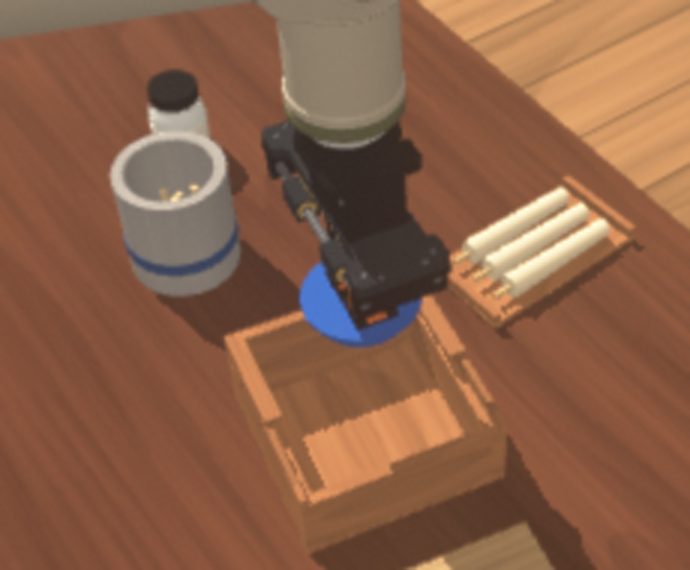

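```bash
cat >> h.py <<'E'
def flange(im,c,z,rows=(150,330)):
    h=cv2.cvtColor(im,cv2.COLOR_BGR2HSV)
    m=((h[...,0]>95)&(h[...,0]<125)&(h[...,1]>130)).astype(np.uint8); m[:rows[0]]=0;m[rows[1]:]=0
    k=max(cv2.findContours(m,cv2.RETR_EXTERNAL,cv2.CHAIN_APPROX_NONE)[0],key=cv2.contourArea).reshape(-1,2)
    q=np.array([(u,v) for u,v in k if v<275])  # upper arc only
    P=plane(c,q,z)[:,:2]
    from scipy.optimize import least_squares
    f=lambda s:np.linalg.norm(P-s,axis=1)-.0497
    s=least_squares(f,P.mean(0)-[0,0],loss='soft_l1',f_scale=.001).x
    print('flange fixed-r',s.round(4),'rms',f(s).std().round(5),'free',circ(P).round(4),len(q)); return s
E
python3 - <<'E'
from h import *
z=np.load('c_w10.npz'); c=(z['K'],z['d'],z['M'],z['o'])
p,M=tcp(); s=flange(cv2.imread('pics/w10.png'),c,p[2]-.0045)
print(p,M.T@np.array([*(s-p[:2]),0]))
goto([.63,.295,.22],80.1)
E
```

```text
flange fixed-r [0.5416 0.0167] rms 0.01176 free [0.5181 0.0208 0.0313] 364
[0.5402454  0.01727588 0.19604595] [-3.35580757e-04  1.38464627e-03 -3.11197117e-07]
shift [11.563  1.624 -0.941] turn [ 0.002 -0.017 -0.002]
```

Call:
carry_out(
  commands=[
    [[255, 1, 0.3, -0.9, 0, 0, 0], [255, 3, 0.7, -0.9, 0, 0, 0], [255, 5, 1, -0.9, 0, 0, 0], [255, 7, 1.3, -0.9, 0, 0, 0], [255, 9, 1.6, -0.9, 0, 0, 0], [255, 11, 1.6, -0.9, 0, 0, 0], [255, 11.5, 1.6, -0.9, 0, 0, 0], [255, 11.5, 1.6, -0.9, 0, 0, 0], [255, 11.5, 1.6, -0.9, 0, 0, 0], [255, 11.5, 1.6, -0.9, 0, 0, 0]],
  ],
)

```text
time: 14.55
ee_pos: [0.6295, 0.2918, 0.2193]
eef_rot: [0.766, 0.643, 0.001, -0.0]
ft_force: [0.1, -0.0, -0.9]
width: 0.0366
```

```bash
sed -i 's/^    q=np.array(\[(u,v).*$/    k=k[(k[:,1]<255)]; q=np.array([(u,k[k[:,0]==u,1].min()) for u in np.unique(k[:,0])])/' h.py
python3 - <<'E'
from h import *
z=np.load('c_w10.npz'); c=(z['K'],z['d'],z['M'],z['o'])
s=flange(cv2.imread('pics/w10.png'),c,.1969-.0045)
im=r.camera('wrist'); cv2.imwrite('pics/w11.png',im)
c=cam('wrist'); np.savez('c_w11.npz',K=c[0],d=c[1],M=c[2],o=c[3])
p,M=tcp(); print(p); s=flange(im,c,p[2]-.0045,(180,330)); print('cap in tool',M.T@np.array([*(s-p[:2]),0]))
rim(im,c)
E
```

```text
flange fixed-r [0.5402 0.017 ] rms 0.00021 free [0.5393 0.0171 0.0489] 164
[0.62940784 0.29216112 0.21934193]
flange fixed-r [0.6294 0.2917] rms 0.00022 free [0.6284 0.2919 0.0488] 162
cap in tool [-4.29577648e-04  1.83318474e-05 -6.13905946e-07]
comp [ 245    1  152  163 7724]
circle [0.5142 0.316  0.0428] 356 345
circle [0.5141 0.3142 0.0544] 444 444
```

View pics/w11.png

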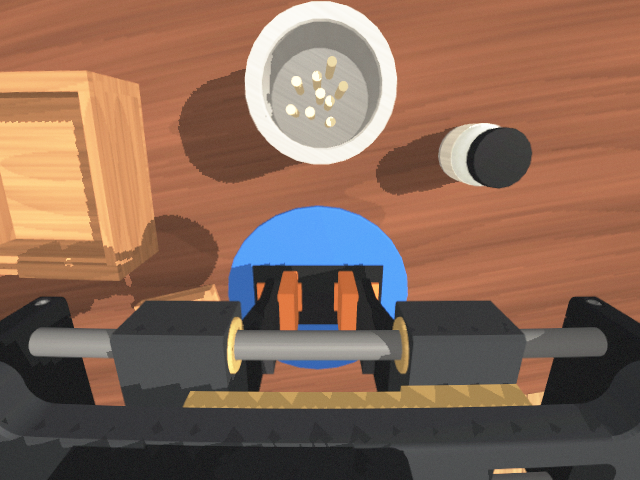

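Run:
```python
from h import *
from scipy.optimize import least_squares
for n in ('w1','w11'):
    z=np.load(f'c_{n}.npz'); c=(z['K'],z['d'],z['M'],z['o']); im=cv2.imread(f'pics/{n}.png')
    h=cv2.cvtColor(im,cv2.COLOR_BGR2HSV)
    for t in (190,210,225):
        m=((h[...,1]<40)&(h[...,2]>t)).astype(np.uint8); m[300:]=0
        nn,l,st,ce=cv2.connectedComponentsWithStats(m); k=1+np.argmax(st[1:,4]); m=(l==k).astype(np.uint8)
        cs,_=cv2.findContours(m,cv2.RETR_CCOMP,cv2.CHAIN_APPROX_NONE)
        for q,rr in zip(sorted(cs,key=len)[-2:],(.043,.055)):
            P=plane(c,q.reshape(-1,2),.12)[:,:2]
            s=least_squares(lambda s:np.linalg.norm(P-s[:2],axis=1)-s[2],[.513,.315,rr],loss='cauchy',f_scale=.0004).x
            e=np.linalg.norm(P-s[:2],axis=1)-s[2]
            a=np.degrees(np.arctan2(P[:,1]-s[1],P[:,0]-s[0]))
            print(n,t,s.round(4),'bad az',np.unique((a[abs(e)>.0012]//20)*20))
im=cv2.imread('pics/w11.png');cv2.imwrite('pics/rim11.png',cv2.resize(im[0:170,235:405],None,fx=3.5,fy=3.5,interpolation=cv2.INTER_NEAREST))
```

```text
w1 190 [0.5132 0.3158 0.0431] bad az [-100.  -80.  -60.  -40.]
w1 190 [0.5133 0.3146 0.0542] bad az [140.]
w1 210 [0.5132 0.3158 0.0435] bad az [-100.  -80.  -60.]
w1 210 [0.5134 0.3146 0.0541] bad az []
w1 225 [0.5133 0.3157 0.0439] bad az [20.]
w1 225 [0.5136 0.3146 0.054 ] bad az []
w11 190 [0.5141 0.3155 0.0429] bad az [-140. -120. -100.  -80.]
w11 190 [0.5141 0.3142 0.0544] bad az []
w11 210 [0.5141 0.3154 0.0433] bad az [-120. -100.  -80.]
w11 210 [0.5141 0.3142 0.0544] bad az []
w11 225 [0.5141 0.3154 0.0436] bad az [-100.  -80.]
w11 225 [0.5141 0.3142 0.0544] bad az []
```

View pics/rim11.png

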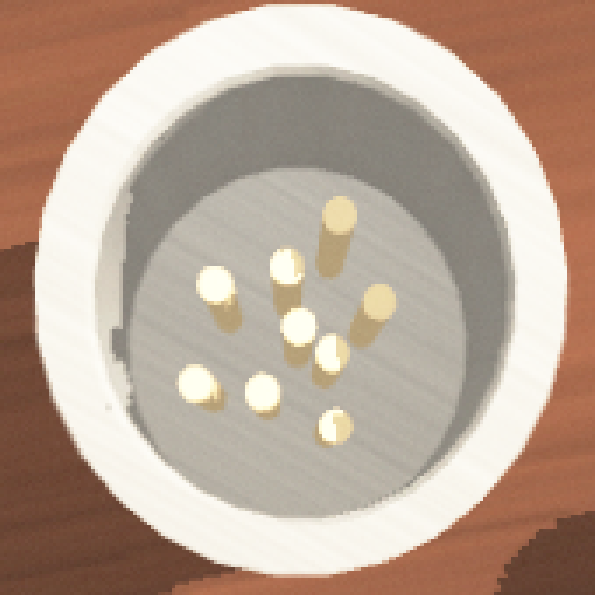

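Run:
```python
from h import *
goto([.514,.3146,.165],80.1)
```

```text
shift [ 0.078 -4.703  2.171] turn [ 0.006 -0.017 -0.023]
```

Call:
carry_out(
  commands=[
    [[255, 0, -1, 0, 0, 0, 0], [255, 0, -2.5, 0.3, 0, 0, 0], [255, 0.08, -4, 0.8, 0, 0, 0], [255, 0.08, -4.7, 1.5, 0, 0, 0], [255, 0.08, -4.7, 2.1, 0, 0, 0], [255, 0.08, -4.7, 2.1, 0, 0, 0], [255, 0.08, -4.7, 2.1, 0, 0, 0]],
  ],
)

```text
time: 15.48
ee_pos: [0.5153, 0.3141, 0.1673]
eef_rot: [0.767, 0.642, 0.001, -0.0]
ft_force: [-0.1, -0.6, -0.5]
width: 0.0366
```

Run:
```python
from h import *
im=r.camera('wrist'); cv2.imwrite('pics/w12.png',im)
c=cam('wrist'); p,M=tcp(); s=flange(im,c,p[2]-.0045,(150,330)); print(p,'cap in tool',M.T@np.array([*(s-p[:2]),0]))
goto([.514,.3146,.129],80.1)
sc,sd=cam('scene'),cam('side')
for n,cc in (('scene',sc),('side',sd)):
    im=r.camera(n); u=proj(cc,[[.514,.3146,.14]])[0].astype(int); cv2.imwrite(f'pics/{n}12.png',cv2.resize(im[u[1]-60:u[1]+60,u[0]-70:u[0]+70],None,fx=5,fy=5,interpolation=cv2.INTER_CUBIC))
```

```text
flange fixed-r [0.5152 0.3138] rms 0.00023 free [0.5141 0.314  0.0487] 163
[0.51521125 0.31425736 0.16740806] cap in tool [-4.74258245e-04  3.10732279e-05 -8.68474457e-07]
shift [ 0.002 -0.052  1.536] turn [ 0.017 -0.022 -0.036]
```

View pics/side12.png

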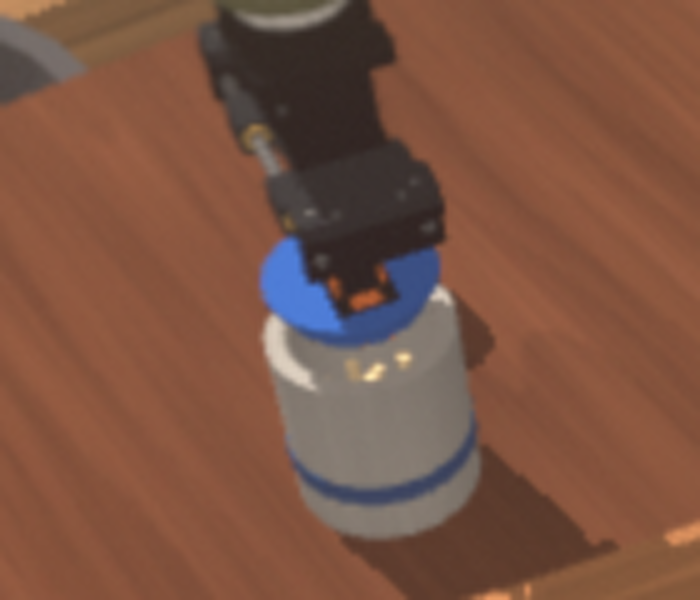

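View pics/scene12.png

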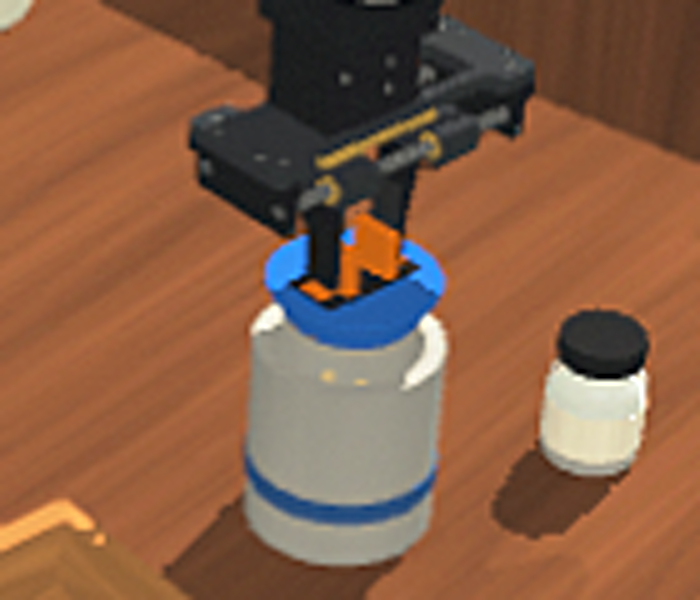

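Call:
carry_out(
  commands=[
    [[255, 0, -0.05, 0.3, 0, 0, 0], [255, 0, -0.05, 0.6, 0, 0, 0], [255, 0, -0.05, 0.8, 0, 0, 0], [255, 0, -0.05, 1, 0, 0, 0], [255, 0, -0.05, 1.15, 0, 0, 0], [255, 0, -0.05, 1.15, 0, 0, 0], [255, 0, -0.05, 1.15, 0, 0, 0]],
  ],
)

```text
time: 16.5
ee_pos: [0.5138, 0.3148, 0.1387]
eef_rot: [0.766, 0.642, 0.001, -0.0]
ft_force: [0.6, 0.4, -0.6]
width: 0.0362
```

Call:
carry_out(
  commands=[
    [[255, 0, 0, 0.15, 0, 0, 0], [255, 0, 0, 0.28, 0, 0, 0], [255, 0, 0, 0.36, 0, 0, 0], [255, 0, 0, 0.4, 0, 0, 0], [255, 0, 0, 0.4, 0, 0, 0]],
  ],
)

```text
time: 17.12
ee_pos: [0.5139, 0.3149, 0.1288]
eef_rot: [0.766, 0.642, 0.001, -0.0]
ft_force: [-0.4, -0.2, -0.9]
width: 0.0366
```

No contact yet; continue gently.

Call:
carry_out(
  commands=[
    [[255, 0, 0, 0.04, 0, 0, 0], [255, 0, 0, 0.07, 0, 0, 0], [255, 0, 0, 0.07, 0, 0, 0]],
  ],
)

```text
time: 17.5
ee_pos: [0.514, 0.315, 0.1285]
eef_rot: [0.766, 0.642, 0.002, -0.0]
ft_force: [-4.7, -3.0, 11.2]
width: 0.0366
```

Call:
carry_out(
  commands=[
    [[40, 0, 0, 0.02, 0, 0, 0], [40, 0, 0, 0.02, 0, 0, 0], [40, 0, 0, 0.02, 0, 0, 0], [40, 0, 0, 0, 0, 0, 0], [20, 0, 0, 0, 0, 0, 0], [20, 0, 0, 0, 0, 0, 0]],
  ],
)

```text
time: 18.25
ee_pos: [0.514, 0.3149, 0.1284]
eef_rot: [0.766, 0.642, 0.002, -0.0]
ft_force: [-0.2, -0.3, 0.4]
width: 0.0786
```

Run:
```python
from h import *
im=r.camera('wrist'); cv2.imwrite('pics/w13.png',im); print(r.read_state()['width'])
```

```text
0.07952740542926158
```

View pics/w13.png

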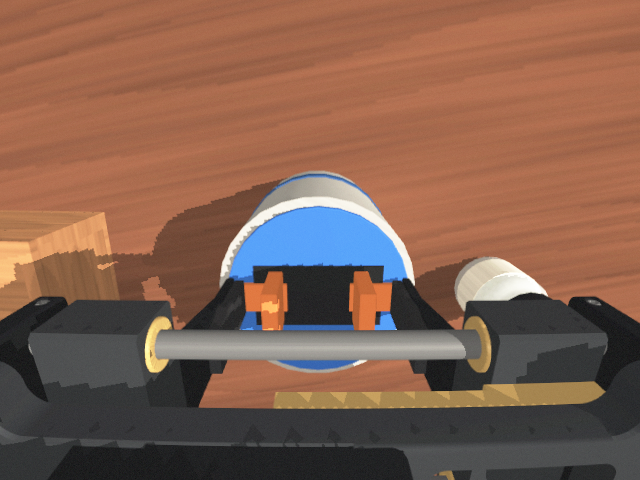

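Tabs have sprung out (now at columns ~272 and ~363, against ~289 and ~346 pinched), and the flange sits inside the rim ring. Retreat upward and check.

Call:
carry_out(
  commands=[
    [[0, 0, 0, -0.3, 0, 0, 0], [0, 0, 0, -1, 0, 0, 0], [0, 0, 0, -2, 0, 0, 0], [0, 0, 0, -3.5, 0, 0, 0], [0, 0, 0, -5, 0, 0, 0], [0, 0, 0, -5, 0, 0, 0], [0, 0, 0, -5, 0, 0, 0]],
  ],
)

```text
time: 19.18
ee_pos: [0.5136, 0.3145, 0.2537]
eef_rot: [0.766, 0.642, 0.002, -0.0]
ft_force: [0.3, 0.1, 0.0]
width: 0.0868
```

Run:
```python
from h import *
im=r.camera('wrist'); cv2.imwrite('pics/w14.png',im); c=cam('wrist')
h=cv2.cvtColor(im,cv2.COLOR_BGR2HSV)
m=((h[...,0]>95)&(h[...,0]<125)&(h[...,1]>130)).astype(np.uint8); m[300:]=0
k=cv2.convexHull(max(cv2.findContours(m,cv2.RETR_EXTERNAL,cv2.CHAIN_APPROX_NONE)[0],key=cv2.contourArea))
print('cap',circ(plane(c,k.reshape(-1,2),.124)[:,:2]).round(4))
rim(im,c)
im=r.camera('scene'); cv2.imwrite('pics/s14.png',im); cv2.imwrite('pics/s14c.png',cv2.resize(im[140:230,330:450],None,fx=6,fy=6,interpolation=cv2.INTER_CUBIC))
im=r.camera('side'); cv2.imwrite('pics/sd14c.png',cv2.resize(im[160:250,180:300],None,fx=6,fy=6,interpolation=cv2.INTER_CUBIC))
```

```text
cap [0.5129 0.3143 0.0491]
comp [ 258  166  119  118 1466]
circle [0.5133 0.3135 0.0528] 636 574
```

View pics/w14.png

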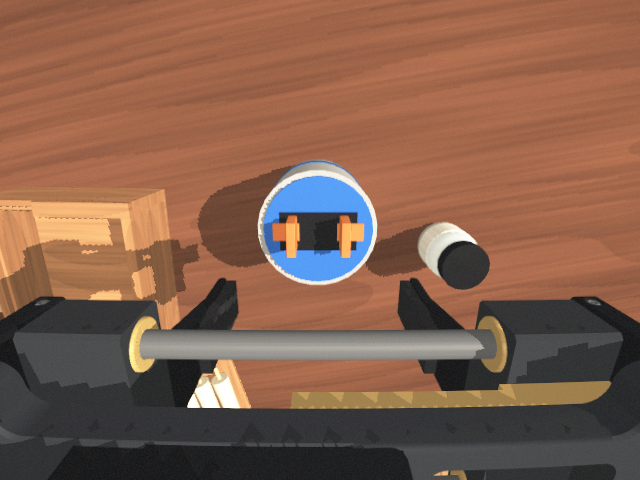

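View pics/s14c.png

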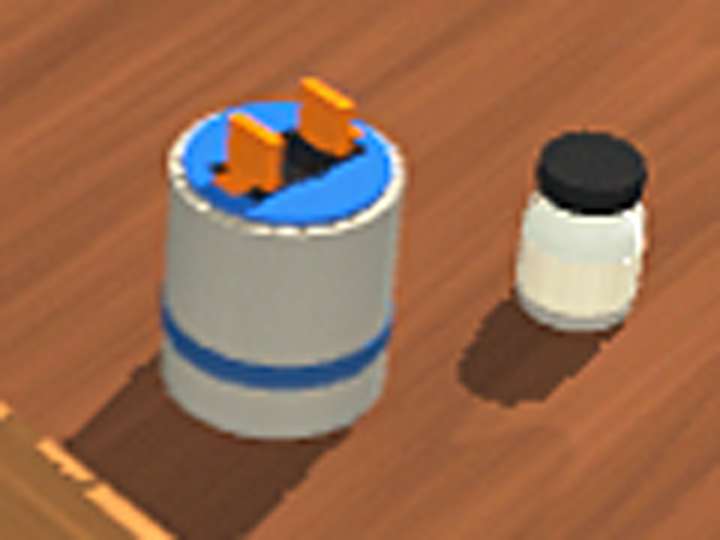

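View pics/sd14c.png

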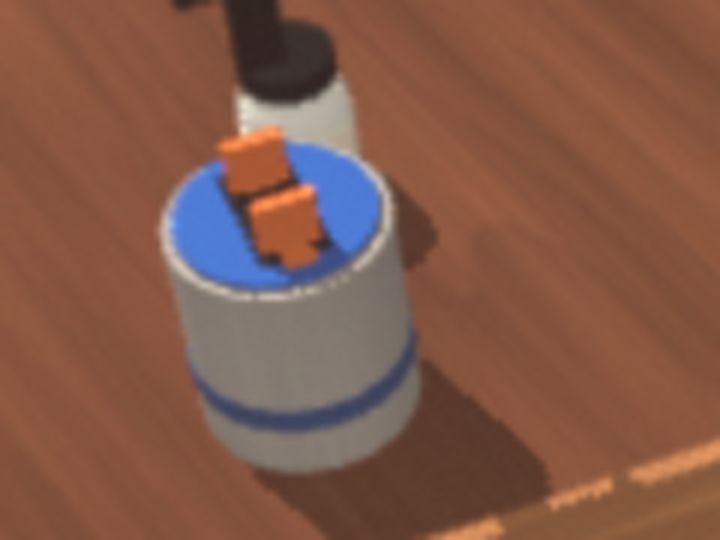

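View pics/s14.png

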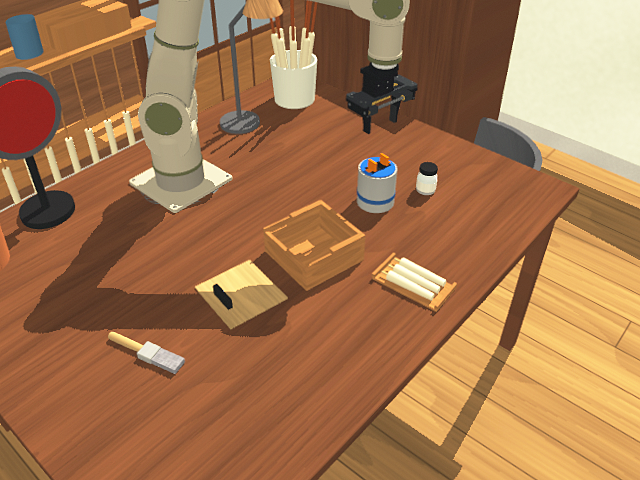

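Run:
```python
from h import *
im=cv2.imread('pics/w14.png'); c=cam('wrist')
cv2.imwrite('pics/w14c.png',cv2.resize(im[200:270,260:375],None,fx=6,fy=6,interpolation=cv2.INTER_NEAREST))
P=plane(c,[(292,240),(345,239.5)],.152); print(P.round(4),np.linalg.norm(P[1]-P[0]))
```

```text
[[0.5087 0.2934 0.152 ]
 [0.5159 0.3364 0.152 ]] 0.04360438056487153
```

View pics/w14c.png

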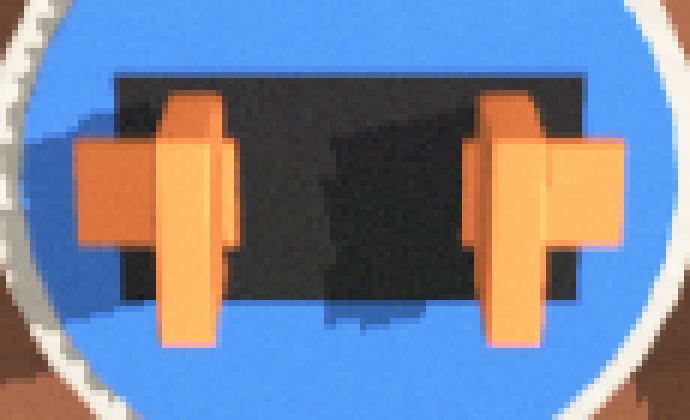

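```bash
python3 -c "
from bench import r
s=r.read_state();print(s['time'],s['ft_force']);print(r.close_job())"
```

```text
19.325 [-0.05189684 -0.50143693 -1.11622502]
the job is handed in; nothing more can be done
None
```

I took the lid off, laid it on the bench, and fitted the cap in the canister. I handed the job in at 19.3 s with the arm clear of everything; the hand-in gives no verdict.

**What I did**
- **Lid:** I gripped the handle, raised the lid 9 mm, slid it 230 mm out over the lip and put it down.
- **Cap:** I pinched the tabs together (opening 36.6 mm, below the 38 mm stop), lifted the cap to about 0.17 m, and lowered it into the mouth. It stopped with 11 N at TCP height 0.1285 m, where the flange should meet the rim.

**Last checks**
- **Lid:** it lies flat with the handle up, judged from the scene picture only; I did not measure its height or tilt.
- **Centring:** the cap measured at (0.5129, 0.3143) m. I took the mouth as (0.514, 0.314) m, so they agree within about 1.5 mm.
- **Tabs:** their tops are 45 mm apart, the same as before the pinch, so they are sprung out.
- **Level:** the flange looks even all round the rim in three views; I did not measure its tilt.
- **Bystanders:** the tray, brush and jar look unmoved in the pictures.

**Disagreements**
- **First canister estimate:** the scene camera's arc fit was about 6 mm off in y, and the side camera's fit failed. I dropped both.
- **Inner edge of the mouth:** its centre came out 1–2 mm off the outer rim's, probably because of a sunlit inner wall, so I used the outer rim.
- **Final rim fit:** with the cap covering the rim it gave a radius 2 mm too small, so I did not rely on it.

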